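# Knock down the stop peg and set a stretching frame to its next hole

### The arm

A 6-joint arm with a two-finger parallel gripper is mounted at the origin on the work surface. World frame = base frame: x ahead of the robot, y to its left, z up, the work surface at z = 0. Lengths are in m, angles in rad, forces in N, time in s.
With the tool pointing down it reaches from about 0.35 to 0.975 m from the base axis. Payload 4.9 kg.
Tool frame: the origin (TCP) lies at the very end of the fingers, on their centre line; the grasp point (between the pads) lies 19 mm behind it; x points along the fingers, y is the direction in which the jaws open and shut, and the axes are right-handed (so a half turn about x gives the same grasp; the last joint's range is limited). The gripper opens to 85 mm and grips with 20 to 120 N. Pads are 22 mm wide; open, the fingers measure 114 mm over their backs; the gripper's body (76 mm by 85 mm) begins 54 mm behind the grasp point. The pads swing forward as they close: fully open they stand 13 mm farther back than shut.
Start: joints at [0.997, 0.053, 1.613, -0, 1.476, -0.119], TCP at [0.275, 0.561, 0.231] pointing down, gripper open.
Joint ranges: [-3.01, 3.01], [-1.01, 2.22], [0.06, 2.58], [-1.02, 4.17], [0.09, 2.62], [-3.14, 3.14]. Speed limits (rad/s): [2.57, 2.57, 3.14, 3.14, 3.14, 3.14].

### API

Orientations are given as a rotation vector (axis times angle).
In Python, from station import ctrl gives the robot as it stands. The module is installed in compiled form; this text tells all that it offers.
- The arm moves only by the shell command python3 -m handwheel 'ROWS' [FORCE]. ROWS is JSON, one flat list of numbers, 7 for each row, row after row: the opening, from 0 (shut) to 1 (fully open), then the shift along the tool's x, y, z in m, then the turn, a rotation vector about the tool's x, y, z in degrees. A call has 1 to 12 rows; each row is the pose to reach, as a shift and turn from the pose commanded when the call began, along the tool's axes at that moment; what a row does not reach only later rows make up. A row lasts 1/12 s, in which the tool goes at most 41.7 mm and 7.16 degrees, less where a joint would pass 70% of its speed; a pose out of reach is approached as far as the arm can. A call with a gripper value outside its range is refused whole. The fingers move at their own pace and stop on an object; FORCE is the grip in N (left out, the last holds). Time passes only in rows, so rows that repeat a pose let the fingers close. It gives the time, the measured TCP pose, the force and the opening at its end, in the units of the state.
- ctrl.get_obs(): the state, without advancing time (a new reading comes with each control period).
- ctrl.get_image(name): name is "scene" or "top" or "wrist"; returns (picture, depth): 384x512x3 uint8, blue, green, red; 384x512 float32, m along the optical axis (not along the pixel's ray), 0 where there is no reading.
- ctrl.camera_params(name): a dict with "fov_y" (degrees; the focal length in pixels is half the picture's height over the tangent of half this angle, whatever the lens; pixels are square), "cx", "cy" (the principal point, pixels), "R" (3x3) and "t" (3): a world point X has camera coordinates R X + t; the wrist camera has in their place "hand_eye" (4x4, takes a point from camera to tool coordinates, whose origin is the TCP and whose axes are the tool frame's). Camera axes: x right, y down, z forward; pixel columns grow to the right and rows downward; lengths in m; the calibration is good to about 2 mm. A picture is of the moment at which its call begins: read the wrist's pose just before it. camera_params takes no time and is no camera call.
- ctrl.finish_job(): hands the job in, once; it reports no verdict.
The state is a dict: "t": time; "q": joint angles; "dq": joint speeds; "effort": joint torques, N m; "tool_pos": TCP position; "tool_rot": TCP orientation; "contact_force": force on the tool from outside, world axes, zero at the start; "wrist_torque": the same for the moment, N m; "opening": finger opening in m.
Only numpy, scipy, OpenCV 4.12 (cv2) and the standard library are available. Lean on these libraries where they do the work, as an engineer would, in place of code of your own. Each camera call takes 0.05 s, during which the arm holds its last target.

### The job

An orange stop peg is in the way of the blue sliding section of the stretching frame: take the mallet, knock the peg down flush with the rail (with the mallet, not the gripper), then set the mallet back down on its rest or the table. Then pull up the red lock plunger, slide the section towards the peg to the very next hole, the one between it and the peg and no farther, and let the pin drop fully home. Finish while still gripping the red knob with the pin seated, not letting go at the end, and leave the other things on the table where they are.

Things in the scene. Friction and masses are not known exactly. Their poses are not given: they have to be found in the camera images.
- frame: Fixed stretching frame. Wooden base 60 x 285 x 15 mm; on it a square aluminium rail 30 mm wide, top 45 mm above the table, along this body's y axis from y = -100 to +165 mm. Origin on the table under the first hole, z up. Index holes (black discs, 12 mm) at y = -50, 0, 50, 100 mm; stop peg at y = 68 mm; a fixed wooden bar 160 mm long along x at y = -88 mm, top 35 mm (its pins to 44).
- section_top (a point): Centre of the top of the blue sliding section, a sleeve 60 mm long and 42 mm wide round the rail, 58 mm above the table, in line with the lock pin. It carries a wooden cross bar 160 mm long along the frame's x, top at 35 mm (its small pins to 44 mm).
- section (a joint): Travel of the blue section along the frame's +y, m: 0 (within 1 mm) in its first hole at the start, 0.050 in the next hole, 0.100 in the one after. Pin play in a hole 1.5 mm either way. Slides with 2 N friction once the plunger is pulled. The upstanding stop peg blocks it at about 0.031; driven down 11 mm or more it lets it pass.
- plunger (a joint): Lift of the lock plunger (red knob), m, upwards: 0 pin fully home in a hole, 0.018 fully pulled; the pin clears the rail from 0.010 up. A spring pushes it down, 4 N at 0 and 7.6 N at 0.018; over a hole it drops in when let down, elsewhere its tip rides on the rail.
- plunger_knob (a point): Centre (half-way up) of the red plunger knob, an upright cylinder 26 mm across, 24 mm tall; 92 mm above the table with the pin home. Below it a steel collar 18 mm across, top at 72 mm, stands on the section. Moves with section and plunger.
- next_hole (a point): Mouth of the next hole, in the rail top, 45 mm above the table, 50 mm from the first along the frame's +y; the knob stands right above it when done.
- stop_peg (a joint): How far the orange stop peg is driven down, m: 0 stands 14 mm proud of the rail, 0.0135 flush. Sprung but held by a tight fit: takes about 6 to 7 N to move down and stays where it is left. Starts between 0 and 0.002.
- peg_top (a point): Centre of the top of the orange stop peg, 14 mm across, on the rail's centre line; 59 mm above the table when joint stop_peg is 0. It goes straight down.
- mallet_handle (a point): Grip point on the axis of the mallet's handle, a bar 22 x 22 mm along this frame's x, free from x = +45 (head) to -125 mm (tail). Head: upright block 40 x 40 x 80 mm centred at x = +65 mm, 40 mm above and below the handle axis. About 0.22 kg, balance about 30 mm towards the head. 48 mm above the table at the start, head standing on the rest.
- mallet_face (a point): Centre of the striking face, the underside of the mallet's head: 65 mm along x and 40 mm below mallet_handle.
- mallet_rest: Dark wooden rest, fixed: plate 240 x 90 x 8 mm; origin on the table below the mallet's head. The handle runs along this body's -x to a block at x = -165 mm (22 mm long, 50 mm wide) that carries it, underside at 37 mm, between two cheeks 34 mm apart that rise to 49 mm.
- pin_tin: Bystander, to be left alone: red pin tin, 84 mm across, 100 mm tall, with glass-headed pins. Origin at the centre of its underside.
- cream_jar: Bystander, to be left alone: white lidded jar, 76 mm across, 70 mm tall. Origin at the centre of its underside.
- glass_cup: Bystander, to be left alone: blue cup, 72 mm across, 85 mm tall. Origin at the centre of its underside.
- dye_bottle: Bystander, to be left alone: small amber bottle with black cap, 36 mm across, 70 mm tall. Origin at the centre of its underside.
- thread_spool: Bystander, to be left alone: blue thread spool standing on end, 34 mm across, 50 mm tall. Origin at the centre of its underside.
- spray_bottle: Bystander, to be left alone: clear spray bottle with green and white head, 70 mm across, 227 mm tall. Origin at the centre of its underside.
- scissors: Bystander, to be left alone: blue-handled scissors lying flat, 145 mm long, 8 mm thick. Origin at the centre of its underside.
Things that resemble listed ones, but are neither listed nor needed, are in the scene too. What is shaped like the part that bears mallet_handle but green or yellow is not meant.

How it is judged:
By the outcome, as a careful person would: the job done as asked, in the order asked, and still so for the second after the job is handed in, while the arm keeps its last pose, push and grip.
It also fails if it takes over 48 s, if anything falls off the work surface, if the arm or the gripper's body presses on something with over 40 N, if the wrist force passes 120 N, or if a joint passes its speed limit or range.

## Working session

There is one attempt and no reset: what is moved stays moved. The work goes in short steps, Python scripts to look and compute and a shell command to move; the robot and the scene stay as the last step left them, time stands still between calls to the robot, and variables do not carry over. Pictures are saved under pics/ and viewed, and the job is handed in when it is done.

```bash
ls; mkdir -p pics
python3 - <<'E'
from station import ctrl
import cv2,numpy as np
print(ctrl.get_obs())
for n in ["scene","top","wrist"]:
    p=ctrl.camera_params(n); print(n,p)
    im,d=ctrl.get_image(n); cv2.imwrite(f"pics/{n}0.png",im); np.savez(f"{n}0.npz",im=im,d=d)
E
```

```text
pics
{'t': 0.0, 'q': array([ 9.97022500e-01,  5.33408546e-02,  1.61428172e+00,  3.16782569e-05,
        1.47597336e+00, -1.18967239e-01]), 'dq': array([-8.23818177e-05, -8.17707542e-04, -7.60035851e-04,  6.42818938e-04,
       -4.15589667e-04,  1.13124077e-05]), 'effort': array([-1.42253306e-03, -3.93701863e+01, -3.70166302e+01, -1.82807971e-04,
        7.10061882e-03,  3.14118302e-05]), 'tool_pos': array([0.27419558, 0.56096405, 0.23008026]), 'tool_rot': array([ 0.35520115,  1.54192538, -0.35816536]), 'contact_force': array([-1.03350275,  0.36022189, -0.04797917]), 'wrist_torque': array([-0.01157311, -0.02200987, -0.05007143]), 'opening': 0.08550438596898378}
scene {'fov_y': 55.22024740421362, 'cx': 261.88053706914525, 'cy': 192.10894385055553, 'R': array([[-0.60528706,  0.79597827,  0.0067947 ],
       [ 0.62785821,  0.48265554, -0.61060436],
       [-0.4893073 , -0.36532481, -0.79190665]]), 't': array([ 0.28712032, -0.29149763,  1.50301592])}
top {'fov_y': 55.56833523802838, 'cx': 248.1147347217297, 'cy': 195.23211136442322, 'R': array([[ 0.01352667, -0.99987286, -0.00844375],
       [-0.99225613, -0.01237993, -0.12359009],
       [ 0.12346984,  0.01005012, -0.99229743]]), 't': array([0.02452304, 0.55416022, 1.15992223])}
wrist {'fov_y': 67.18818439186897, 'cx': 257.01458460071046, 'cy': 188.36314760909946, 'hand_eye': array([[-5.84764567e-04, -2.89482506e-01,  9.57183126e-01,
        -1.42646768e-01],
       [ 9.99999734e-01,  2.47762877e-04,  6.85853534e-04,
         3.56995874e-05],
       [-4.35697045e-04,  9.57183273e-01,  2.89482284e-01,
        -7.45084840e-02],
       [ 0.00000000e+00,  0.00000000e+00,  0.00000000e+00,
         1.00000000e+00]])}
```

View pics/scene0.png

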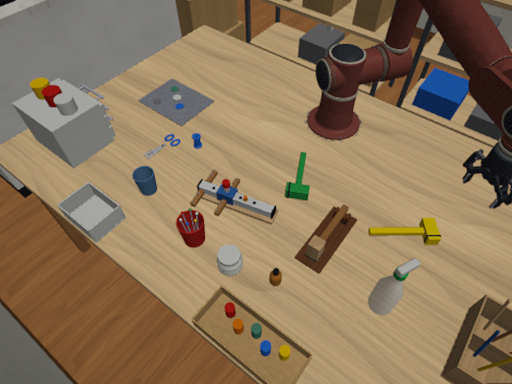

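View pics/top0.png

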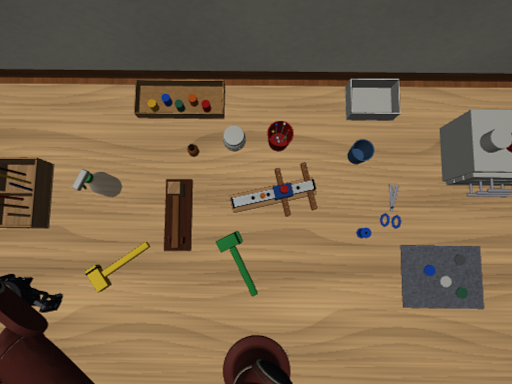

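View pics/wrist0.png

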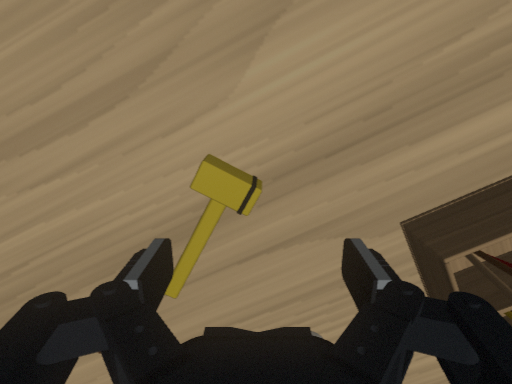

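The scene view shows a brown mallet on the dark rest (326,237), plus a green mallet (300,180) and a yellow one (410,232). The frame is at (237,198). The brown one fits the description, because it lies on the dark rest and isn't green or yellow. I'll enlarge to confirm.

```bash
cat > h.py <<'E'
import cv2,numpy as np
from scipy.spatial.transform import Rotation as Rn
from station import ctrl
def cam(n,obs=None):
    p=ctrl.camera_params(n); f=192/np.tan(np.radians(p['fov_y']/2))
    if n=='wrist':
        T=np.eye(4);T[:3,:3]=Rn.from_rotvec(obs['tool_rot']).as_matrix();T[:3,3]=obs['tool_pos']
        T=T@p['hand_eye']; R=T[:3,:3].T; t=-R@T[:3,3]
    else: R,t=p['R'],p['t']
    return f,p['cx'],p['cy'],R,t
def ray(c,u,v):
    f,cx,cy,R,t=c
    return -R.T@t, R.T@np.array([(u-cx)/f,(v-cy)/f,1])
def plane(c,u,v,z):
    o,d=ray(c,u,v); return o+d*(z-o[2])/d[2]
def dep(c,u,v,D):
    o,d=ray(c,u,v); return o+d*D
def proj(c,X):
    f,cx,cy,R,t=c; x=R@np.asarray(X)+t; return np.array([f*x[0]/x[2]+cx,f*x[1]/x[2]+cy])
def two(c1,p1,c2,p2):
    o1,d1=ray(c1,*p1);o2,d2=ray(c2,*p2)
    A=np.stack([d1,-d2],1);s=np.linalg.lstsq(A,o2-o1,rcond=None)[0]
    a=o1+d1*s[0];b=o2+d2*s[1];return (a+b)/2,np.linalg.norm(a-b)
E
python3 - <<'E'
import cv2,numpy as np
t=cv2.imread('pics/top0.png');s=cv2.imread('pics/scene0.png')
a=cv2.resize(t[170:260,150:330],None,fx=4.4,fy=4.4,interpolation=cv2.INTER_CUBIC);cv2.imwrite('pics/tc.png',a)
a=cv2.resize(s[160:280,180:370],None,fx=4.2,fy=4.2,interpolation=cv2.INTER_CUBIC);cv2.imwrite('pics/sc.png',a)
E
```

```text
(no output)
```

View pics/tc.png

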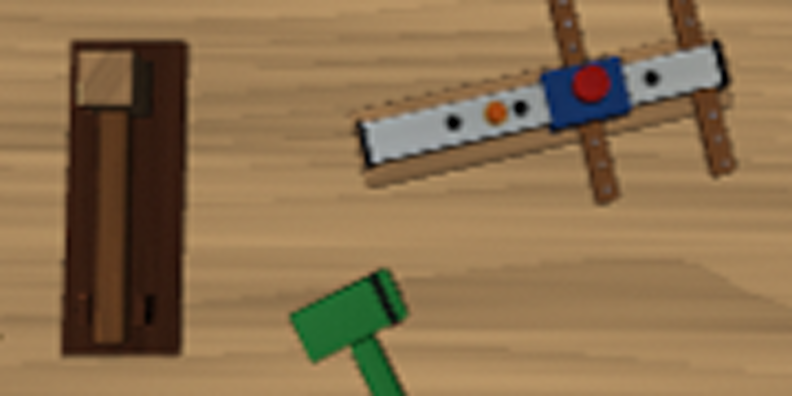

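View pics/sc.png

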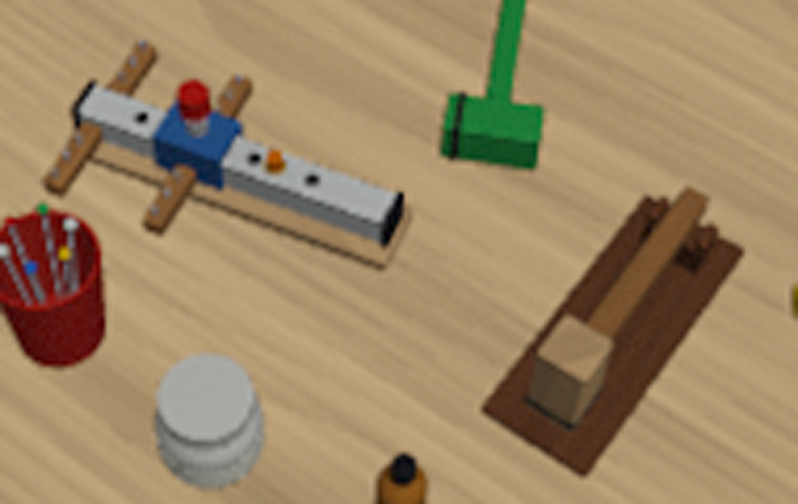

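The enlarged crops confirm it: the wooden mallet stands head-up on the dark rest at top-view pixel (174,188), with its handle running down to (175,247). The red knob is at (284,189), the orange peg at (263,195), and the next hole lies between them at (268,194). Next I'll measure.

Run:
```python
from h import *
T=cam('top');S=cam('scene')
t=np.load('top0.npz');s=np.load('scene0.npz')
ti,td,si,sd=t['im'],t['d'],s['im'],s['d']
def blobs(im,box,lo,hi):
    u0,v0,u1,v1=box;h=cv2.cvtColor(im[v0:v1,u0:u1],cv2.COLOR_BGR2HSV)
    m=cv2.inRange(h,lo,hi);n,l,st,c=cv2.connectedComponentsWithStats(m)
    return [(st[i,4],(c[i]+[u0,v0]).round(2)) for i in range(1,n) if st[i,4]>3]
for nm,im,D,C,box in (('top',ti,td,T,(225,160,320,215)),('scene',si,sd,S,(190,165,285,225))):
    print(nm)
    for k,lo,hi in (('peg',(8,190,130),(18,255,255)),('red',(0,170,70),(4,255,255)),('red2',(174,170,70),(180,255,255)),('blue',(105,140,50),(125,255,255)),('black',(0,0,0),(180,255,60))):
        for a,c in blobs(im,box,lo,hi):
            print(k,a,c,dep(C,c[0],c[1],D[int(round(c[1])),int(round(c[0]))]).round(4))
# candidates: knob top centre 0.104, peg top 0.059, holes .045 from top by eye in crop
f=4.4
for nm,(u,v),z in (('hole-1',(651,78),.045),('hole50',(521,108),.045),('hole100',(453,122),.045),('peg',(497,112),.059),('knobtop',(592,82),.104),('headtop',(107,79),.088),('hand tail',(109,343),.059),('hand mid',(112,220),.059),('hand head',(114,112),.059)):
    u=150+u/f;v=170+v/f
    print(nm,plane(T,u,v,z).round(4),dep(T,u,v,td[int(v+.5),int(u+.5)]).round(4))
f=4.2
for nm,(u,v),z in (('hole-1',(141,118),.045),('hole50',(254,158),.045),('hole100',(312,180),.045),('peg',(274,156),.059),('knobtop',(193,92),.104),('headtop',(570,345),.088),('tail',(694,196),.059)):
    u=180+u/f;v=160+v/f
    print('S',nm,plane(S,u,v,z).round(4),dep(S,u,v,sd[int(v+.5),int(u+.5)]).round(4))
```

```text
top
peg 12 [262.5 195. ] [ 0.5518 -0.0146  0.0613]
red 42 [283.81 188.64] [ 0.5679 -0.0795  0.0984]
blue 154 [282.21 191.56] [ 0.5592 -0.0749  0.0943]
black 18 [313.5  184.72] [ 0.5892 -0.1803  0.0476]
black 6 [297.5 187. ] [ 0.581  -0.1283  0.0481]
black 6 [282.5 192.5] [ 0.5563 -0.0758  0.0939]
black 7 [267.71 194.  ] [ 0.5577 -0.0321  0.0422]
black 5 [252.4 197.2] [0.5459 0.0176 0.0477]
black 13 [284.38 197.15] [ 0.5461 -0.0849  0.0586]
black 16 [232.44 202.81] [0.5269 0.082  0.047 ]
black 5 [275.4 198.6] [ 0.5438 -0.0577  0.0343]
scene
peg 8 [245.12 197.12] [ 0.5501 -0.0115  0.0524]
red 49 [225.78 183.35] [ 0.5721 -0.071   0.1005]
red 24 [193.46 214.25] [ 0.7128 -0.0818  0.0801]
red 46 [200.41 219.24] [ 0.7092 -0.058   0.0702]
red 13 [190.31 220.77] [ 0.7228 -0.0923  0.0463]
blue 198 [226.18 194.32] [ 0.5792 -0.0677  0.0528]
black 10 [198.8 184.5] [ 0.5979 -0.1744  0.0417]
black 4 [213.5 187.5] [ 0.5768 -0.1269  0.0407]
black 32 [273.06 211.81] [0.5336 0.0898 0.0386]
hole-1 [ 0.5791 -0.1302  0.045 ] [ 0.5788 -0.1299  0.047 ]
hole50 [ 0.5556 -0.0343  0.045 ] [ 0.5553 -0.0342  0.0472]
hole100 [0.5445 0.0158 0.045 ] [0.5439 0.0158 0.0499]
peg [ 0.5506 -0.0161  0.059 ] [ 0.5508 -0.0162  0.0572]
knobtop [ 0.5671 -0.0813  0.104 ] [ 0.567  -0.0812  0.1047]
headtop [0.5673 0.2634 0.088 ] [0.5671 0.2632 0.0892]
hand tail [0.3801 0.2608 0.059 ] [0.3799 0.2621 0.0531]
hand mid [0.4683 0.2621 0.059 ] [0.4685 0.2628 0.0556]
hand head [0.5471 0.2636 0.059 ] [0.5473 0.2639 0.0575]
S hole-1 [ 0.5808 -0.1225  0.045 ] [ 0.5779 -0.1258  0.0395]
S hole50 [ 0.5568 -0.0259  0.045 ] [ 0.5551 -0.0275  0.0419]
S hole100 [0.5459 0.023  0.045 ] [0.5457 0.0229 0.0446]
S peg [ 0.5537 -0.0079  0.059 ] [ 0.5499 -0.0111  0.0524]
S knobtop [ 0.5693 -0.0724  0.104 ] [ 0.5689 -0.0728  0.1032]
S headtop [0.5726 0.2683 0.088 ] [0.5725 0.2683 0.0878]
S tail [0.3894 0.268  0.059 ] [0.3886 0.2678 0.058 ]
```

```bash
cat >> h.py <<'E'
def down(yaw=0): # jaw axis along world y rotated by yaw(deg); tool z along +x
    return (Rn.from_euler('z',yaw,degrees=True).as_matrix())@np.array([[0,0,1],[0,1,0],[-1,0,0.]])
def go(pos,yaw=0):
    o=ctrl.get_obs();R=Rn.from_rotvec(o['tool_rot']).as_matrix()
    p=R.T@(np.array(pos)-o['tool_pos']); w=np.degrees(Rn.from_matrix(R.T@down(yaw)).as_rotvec())
    print('t',round(o['t'],2),'pos',o['tool_pos'].round(4),'F',o['contact_force'].round(1),'open',round(o['opening'],4))
    print('shift',p.round(4),'turn',w.round(2),'rows',max(np.linalg.norm(p)/.0417,np.linalg.norm(w)/7.16).round(1))
E
python3 - <<'E'
from h import *
print(Rn.from_rotvec(ctrl.get_obs()['tool_rot']).as_matrix().round(3))
go([.53,.265,.22],0)
E
```

```text
[[-0.001  0.439  0.898]
 [-0.001  0.898 -0.439]
 [-1.    -0.002 -0.   ]]
t 0.15 pos [0.2743 0.5611 0.2303] F [ 0.  -0.2 -0.2] open 0.0853
shift [ 0.0105 -0.1536  0.3598] turn [-26.06  -0.03   0.09] rows 9.4
```

```bash
python3 -m handwheel '[1,-0.03,-0.154,0.36,-26,0,0, 1,-0.03,-0.154,0.36,-26,0,0, 1,-0.03,-0.154,0.36,-26,0,0, 1,-0.03,-0.154,0.36,-26,0,0, 1,-0.03,-0.154,0.36,-26,0,0, 1,-0.03,-0.154,0.36,-26,0,0, 1,-0.03,-0.154,0.36,-26,0,0, 1,-0.03,-0.154,0.36,-26,0,0, 1,-0.03,-0.154,0.36,-26,0,0, 1,-0.03,-0.154,0.36,-26,0,0, 1,-0.03,-0.154,0.36,-26,0,0]'
cat > w.py <<'E'
import sys
from h import *
o=ctrl.get_obs();im,d=ctrl.get_image('wrist');n=sys.argv[1]
cv2.imwrite(f'pics/{n}.png',im);np.savez(n+'.npz',im=im,d=d,**{k:o[k] for k in('tool_pos','tool_rot')})
E
python3 w.py w1
```

```text
t: 1.07
tool_pos: [0.533, 0.2612, 0.2614]
tool_rot: [0.004, 1.57, -0.006]
contact_force: [0.3, -0.5, -0.5]
opening: 0.0855
```

View pics/w1.png

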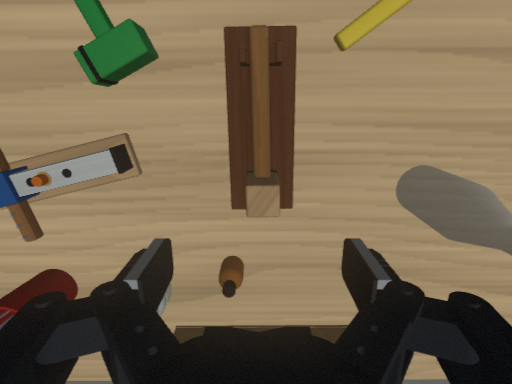

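The wrist view shows the wooden handle from (259,27) to (262,177) and the head's top face around (263,200). The amber bottle is at (231,270), clear of the mallet. Next: edges and heights.

Run:
```python
from h import *
z=np.load('w1.npz');W=cam('wrist',z);T=cam('top');im,D=z['im'],z['d']
for v in (40,90,140,165):
    g=cv2.GaussianBlur(im,(3,3),0)[v,225:300].astype(int).sum(1);gr=np.diff(g)
    up=225+np.argsort(-gr)[:4];dn=225+np.argsort(gr)[:4];print(v,sorted(up),sorted(dn))
for u,v in ((259,60),(261,100),(261,150),(263,200),(263,192),(263,208),(240,100)):
    print((u,v),dep(W,u,v,D[v,u]).round(4))
cv2.imwrite('pics/w1c.png',cv2.resize(im[165:225,220:305],None,fx=8,fy=8,interpolation=cv2.INTER_CUBIC))
```

```text
40 [np.int64(249), np.int64(294), np.int64(295), np.int64(296)] [np.int64(225), np.int64(266), np.int64(267), np.int64(268)]
90 [np.int64(251), np.int64(293), np.int64(294), np.int64(295)] [np.int64(225), np.int64(226), np.int64(227), np.int64(268)]
140 [np.int64(252), np.int64(292), np.int64(293), np.int64(294)] [np.int64(227), np.int64(228), np.int64(229), np.int64(269)]
165 [np.int64(253), np.int64(292), np.int64(293), np.int64(294)] [np.int64(228), np.int64(229), np.int64(230), np.int64(269)]
(259, 60) [0.4159 0.2644 0.0598]
(261, 100) [0.4579 0.2665 0.0599]
(261, 150) [0.5153 0.2664 0.0585]
(263, 200) [0.5684 0.2682 0.0884]
(263, 192) [0.5586 0.2682 0.0887]
(263, 208) [0.5785 0.2682 0.0878]
(240, 100) [0.4576 0.2397 0.0091]
```

View pics/w1c.png

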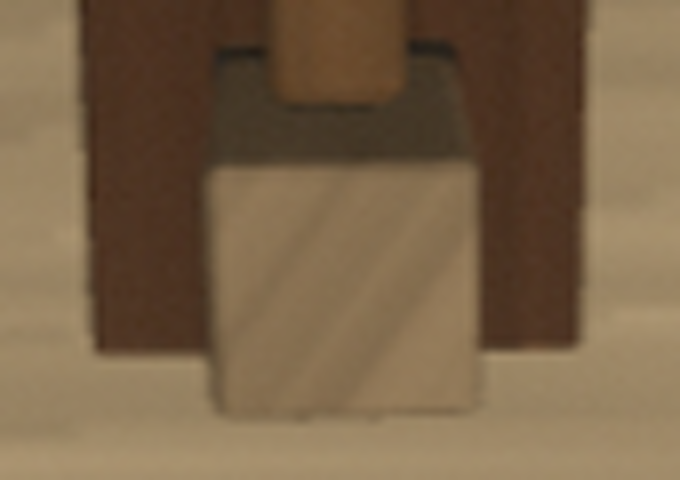

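Run:
```python
from h import *
z=np.load('w1.npz');W=cam('wrist',z);T=cam('top');S=cam('scene')
print('head W-T',two(W,(262.5,200.7),T,(173.9,187.6)),'W-S',two(W,(262.5,200.7),S,(180+570.5/4.2-.5,160+345.5/4.2-.5)))
for u,v in ((258.3,40),(260.2,90),(261,140),(261.6,165)): print(plane(W,u,v,.059).round(4))
print('handhead', two(W,(262.3,177.7),T,(150+114.5/4.4-.5,170+110/4.4-.5)))
go([.5235,.267,.029],1)
```

```text
head W-T (array([0.57001104, 0.26680055, 0.08335064]), np.float64(0.0026837235292333905)) W-S (array([0.57053921, 0.26698246, 0.085309  ]), np.float64(0.0015075058979246534))
[0.396  0.2638 0.059 ]
[0.4471 0.2657 0.059 ]
[0.5033 0.2664 0.059 ]
[0.5336 0.2671 0.059 ]
handhead (array([0.55213101, 0.26779637, 0.04731145]), np.float64(0.0011688029673883962))
t 1.12 pos [0.5315 0.2631 0.261 ] F [ 0.1  0.4 -0. ] open 0.0851
shift [ 0.232   0.0039 -0.0079] turn [-1.28 -0.03  0.01] rows 5.6
```

```bash
python3 -m handwheel '[1,0.12,0.004,-0.009,-1.4,0,0, 1,0.12,0.004,-0.009,-1.4,0,0, 1,0.12,0.004,-0.009,-1.4,0,0, 1,0.16,0.004,-0.009,-1.4,0,0, 1,0.195,0.004,-0.009,-1.4,0,0, 1,0.22,0.004,-0.009,-1.4,0,0, 1,0.232,0.004,-0.009,-1.4,0,0, 1,0.232,0.004,-0.009,-1.4,0,0]'; python3 w.py w2
```

```text
t: 1.78
tool_pos: [0.5178, 0.2688, 0.0254]
tool_rot: [-0.021, 1.578, 0.018]
contact_force: [0.0, 0.5, -0.2]
opening: 0.0854
```

View pics/w2.png

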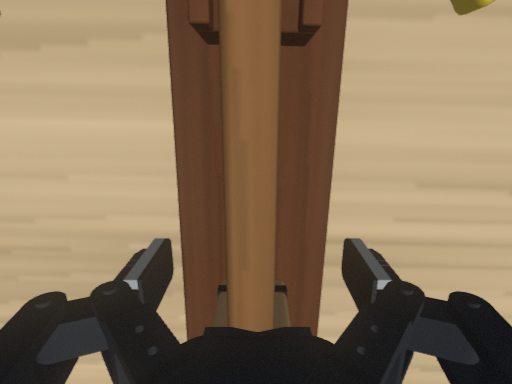

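The handle is centred between the jaws at column 252, against 257 for the jaw midpoint, and nothing else is near the fingers. Closing.

```bash
python3 - <<'E'
from h import *
go([.522,.2675,.029],1.4)
E
python3 -m handwheel '[0,-0.003,0,0.003,0,0,0, 0,-0.003,0,0.003,0,0,0, 0,-0.003,0,0.003,0,0,0, 0,-0.003,0,0.003,0,0,0, 0,-0.003,0,0.003,0,0,0, 0,-0.003,0,0.003,0,0,0]' 110
```

```text
t 1.83 pos [0.5199 0.2694 0.0282] F [0.  0.3 1. ] open 0.0853
shift [-0.0008 -0.0019  0.0021] turn [ 0.   -0.16  0.04] rows 0.1
t: 2.33
tool_pos: [0.5253, 0.2692, 0.0338]
tool_rot: [-0.018, 1.568, 0.019]
contact_force: [-0.2, -1.1, 8.2]
opening: 0.0197
```

```bash
python3 -m handwheel '[0,-0.01,0,0,0,0,0, 0,-0.03,0,0,0,0,0, 0,-0.06,0,0,0,0,0, 0,-0.10,0,0,0,0,0, 0,-0.13,0,0,0,0,0, 0,-0.13,0,0,0,0,0, 0,-0.13,0,0,0,0,0]'; python3 w.py w3
```

```text
t: 2.92
tool_pos: [0.5255, 0.2696, 0.1652]
tool_rot: [-0.017, 1.566, 0.02]
contact_force: [-0.4, -0.9, -2.4]
opening: 0.0202
```

View pics/w3.png

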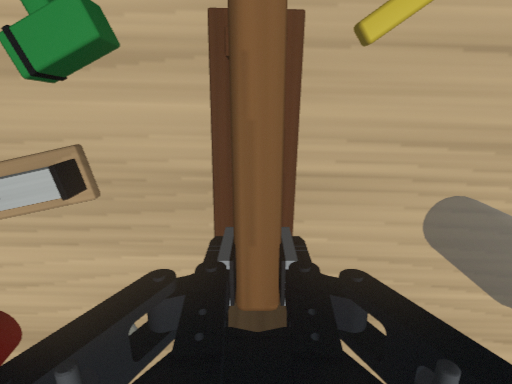

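The mallet is held square, with the handle down the middle of the jaws (258,0–310). I'll check its pitch by depth, then get a wrist view over the frame on the way.

Run:
```python
from h import *
z=np.load('w3.npz');W=cam('wrist',z);D=z['d']
for u,v in ((258,20),(258,80),(258,140),(258,200),(258,260)): print(dep(W,u,v,D[v,u]).round(4))
print('tool x',Rn.from_rotvec(z['tool_rot']).as_matrix()[:,0].round(3), z['tool_pos'])
go([.49,-.012,.165],1.4)
```

```text
[0.423  0.2679 0.1898]
[0.4433 0.2684 0.1902]
[0.4662 0.269  0.1893]
[0.4917 0.2696 0.1904]
[0.5208 0.2703 0.1904]
tool x [ 0.005  0.002 -1.   ] [0.5254656  0.26956214 0.16519222]
t 2.97 pos [0.524  0.269  0.1624] F [-0.9  0.4 -3.2] open 0.0202
shift [-0.0026 -0.2801 -0.0406] turn [-0.06 -0.   -0.01] rows 6.8
```

Run:
```python
from h import *
z=np.load('w1.npz');W=cam('wrist',z);T=cam('top');S=cam('scene')
im=z['im'];h=cv2.cvtColor(im,cv2.COLOR_BGR2HSV);m=cv2.inRange(h,(6,190,120),(18,255,255));m[:, 120:]=0
n,l,st,c=cv2.connectedComponentsWithStats(m);print(st[1:],c[1:])
c1=c[1+np.argmax(st[1:,4])];print(plane(W,*c1,.056))
print('WT',two(W,c1,T,(262.4,195.1)),'WS',two(W,c1,S,(245.1,197.1)),'TS',two(T,(262.4,195.1),S,(245.1,197.1)))
```

```text
[[ 31 177  11   9  78]] [[ 36.21794872 180.88461538]]
[ 0.55275973 -0.01435579  0.056     ]
WT (array([ 0.55243599, -0.01438395,  0.05600209]), np.float64(0.0006416748928510152)) WS (array([ 0.5523737 , -0.01048996,  0.05826263]), np.float64(0.0033808937033538997)) TS (array([ 0.55139947, -0.0129392 ,  0.05306843]), np.float64(0.003833287499552329))
```

```bash
python3 -m handwheel '[0,0,-0.283,-0.023,0,0,0, 0,0,-0.283,-0.023,0,0,0, 0,0,-0.283,-0.023,0,0,0, 0,0,-0.283,-0.023,0,0,0, 0,0,-0.283,-0.023,0,0,0, 0,0,-0.283,-0.023,0,0,0, 0,0,-0.283,-0.023,0,0,0, 0,0.03,-0.283,-0.023,0,0,0, 0,0.05,-0.283,-0.023,0,0,0, 0,0.055,-0.283,-0.023,0,0,0,0,0.055,-0.283,-0.023,0,0,0]'; python3 w.py w4
python3 - <<'E'
from h import *
go([.508,-.0145,.085],1.4)
for n in('top','scene'):
    im,d=ctrl.get_image(n);cv2.imwrite(f'pics/{n}1.png',im)
    b=im[140:250,200:340] if n=='top' else im[150:230,180:290]
    cv2.imwrite(f'pics/{n}1c.png',cv2.resize(b,None,fx=5,fy=5,interpolation=cv2.INTER_CUBIC))
E
```

```text
t: 3.88
tool_pos: [0.5045, -0.0139, 0.1028]
tool_rot: [-0.017, 1.58, 0.02]
contact_force: [-0.1, 0.1, -2.0]
opening: 0.0202
t 3.93 pos [ 0.5062 -0.0139  0.105 ] F [ 0.  -0.2 -2.2] open 0.0204
shift [ 0.02   -0.0006  0.0019] turn [-0.04 -0.28 -0.06] rows 0.5
```

View pics/scene1c.png

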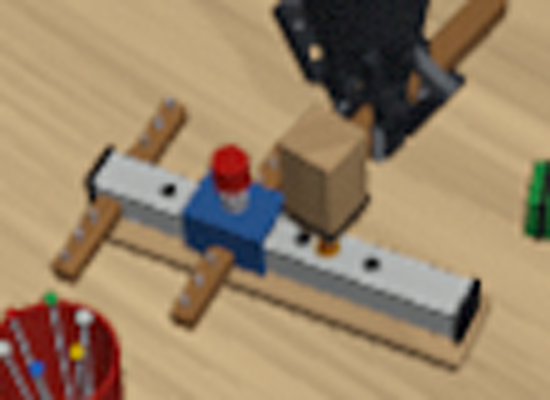

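View pics/w4.png

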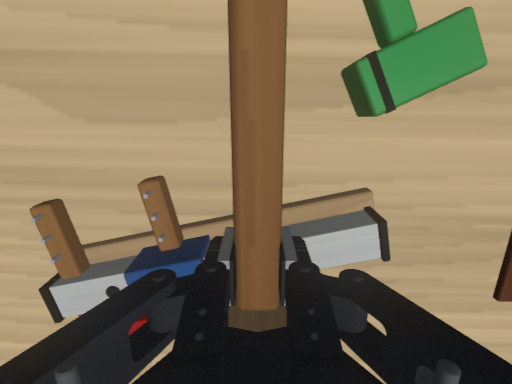

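The head hangs over the orange peg (scene crop: peg at (327,245), head's lower face just above it) and clear of the blue section. Now the peg goes down.

```bash
python3 -m handwheel '[0,0.01,0,0.0015,0,0,0, 0,0.017,0,0.0015,0,0,0, 0,0.02,0,0.0015,0,0,0, 0,0.023,0,0.0015,0,0,0, 0,0.026,0,0.0015,0,0,0,0,0.026,0,0.0015,0,0,0]'; python3 -m handwheel '[0,0.002,0,0,0,0,0, 0,0.004,0,0,0,0,0, 0,0.004,0,0,0,0,0]'
```

```text
t: 4.53
tool_pos: [0.5094, -0.0142, 0.0813]
tool_rot: [-0.018, 1.571, 0.019]
contact_force: [-0.4, 0.2, -0.9]
opening: 0.0199
t: 4.78
tool_pos: [0.5098, -0.0143, 0.0776]
tool_rot: [-0.018, 1.57, 0.018]
contact_force: [-2.4, 1.0, 3.2]
opening: 0.0199
```

```bash
python3 -m handwheel '[0,0.003,0,0,0,0,0, 0,0.006,0,0,0,0,0, 0,0.006,0,0,0,0,0]'; python3 -m handwheel '[0,0.002,0,0,0,0,0, 0,0.004,0,0,0,0,0, 0,0.004,0,0,0,0,0]'
```

```text
t: 5.03
tool_pos: [0.5098, -0.0144, 0.0711]
tool_rot: [-0.018, 1.569, 0.018]
contact_force: [-0.5, 0.4, 2.3]
opening: 0.0201
t: 5.28
tool_pos: [0.51, -0.0144, 0.0706]
tool_rot: [-0.019, 1.572, 0.019]
contact_force: [-12.9, 2.7, 21.9]
opening: 0.0197
```

```bash
python3 -m handwheel '[0,-0.02,0,0,0,0,0, 0,-0.06,0,0,0,0,0, 0,-0.09,0,0,0,0,0, 0,-0.09,0,0.0,0,0,0]'; python3 w.py w5;python3 - <<'E'
from h import *
z=np.load('w5.npz');W=cam('wrist',z);D=z['d']
for u,v in ((258,20),(258,80),(258,140),(258,200),(258,260)): print(dep(W,u,v,D[v,u]).round(4))
print(z['tool_pos'])
im,d=ctrl.get_image('scene');np.savez('scene2.npz',im=im,d=d)
cv2.imwrite('pics/scene2c.png',cv2.resize(im[150:230,180:290],None,fx=7,fy=7,interpolation=cv2.INTER_CUBIC))
E
```

```text
t: 5.62
tool_pos: [0.5136, -0.0154, 0.1641]
tool_rot: [-0.021, 1.558, 0.016]
contact_force: [1.2, -0.7, -0.4]
opening: 0.02
[ 0.411  -0.0169  0.1883]
[ 0.4313 -0.0164  0.1892]
[ 0.4541 -0.0159  0.1882]
[ 0.4795 -0.0152  0.1892]
[ 0.5085 -0.0145  0.1898]
[ 0.51357934 -0.01538278  0.16413923]
```

View pics/scene2c.png

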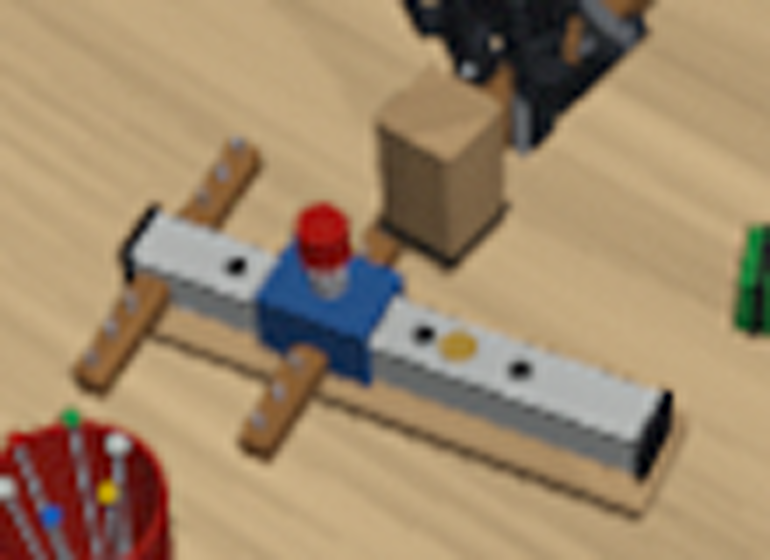

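The peg is now a flat disc at (458,345) in the crop, flush with the rail, and the mallet is still level in the grip. Putting the mallet back.

Run:
```python
from h import *
go([.5253,.2692,.165],1.3)
```

```text
t 5.72 pos [ 0.5102 -0.0148  0.158 ] F [-1.6 -0.1 -2.9] open 0.0204
shift [-0.0072  0.2835  0.0217] turn [0.03 0.15 0.06] rows 6.8
```

```bash
python3 -m handwheel '[0,-0.007,0.2835,0.022,0,0,0, 0,-0.007,0.2835,0.022,0,0,0, 0,-0.007,0.2835,0.022,0,0,0, 0,-0.007,0.2835,0.022,0,0,0, 0,-0.007,0.2835,0.022,0,0,0, 0,-0.007,0.2835,0.022,0,0,0, 0,-0.007,0.2835,0.022,0,0,0, 0,-0.007,0.2835,0.022,0,0,0, 0,-0.007,0.2835,0.022,0,0,0]'
python3 - <<'E'
from h import *
go([.5253,.2692,.036],1.4)
E
```

```text
t: 6.47
tool_pos: [0.523, 0.2705, 0.1607]
tool_rot: [-0.023, 1.575, 0.019]
contact_force: [0.4, -0.0, -2.1]
opening: 0.0202
t 6.47 pos [0.523  0.2705 0.1607] F [ 0.4 -0.  -2.1] open 0.0202
shift [ 0.1247 -0.0011  0.0029] turn [ 0.13 -0.28  0.13] rows 3.0
```

```bash
python3 -m handwheel '[0,0.04,-0.001,0.001,0,0,0, 0,0.07,-0.001,0.001,0,0,0, 0,0.095,-0.001,0.001,0,0,0, 0,0.11,-0.001,0.001,0,0,0, 0,0.119,-0.001,0.001,0,0,0, 0,0.119,-0.001,0.001,0,0,0, 0,0.119,-0.001,0.001,0,0,0]'
python3 - <<'E'
from h import *
go([.5253,.2692,.0335],1.4)
E
```

```text
t: 7.05
tool_pos: [0.5255, 0.2676, 0.0446]
tool_rot: [-0.018, 1.572, 0.017]
contact_force: [0.4, -0.1, -2.0]
opening: 0.0199
t 7.05 pos [0.5255 0.2676 0.0446] F [ 0.4 -0.1 -2. ] open 0.0199
shift [ 0.0111  0.0016 -0.0001] turn [-0.12 -0.08  0.04] rows 0.3
```

```bash
python3 -m handwheel '[0,0.005,0.0015,0,0,0,0, 0,0.009,0.0015,0,0,0,0, 0,0.0105,0.0015,0,0,0,0, 0,0.0105,0.0015,0,0,0,0]'; python3 w.py w6
```

```text
t: 7.38
tool_pos: [0.5258, 0.2701, 0.0349]
tool_rot: [-0.018, 1.571, 0.018]
contact_force: [-0.3, -0.6, -2.9]
opening: 0.0203
```

View pics/w6.png

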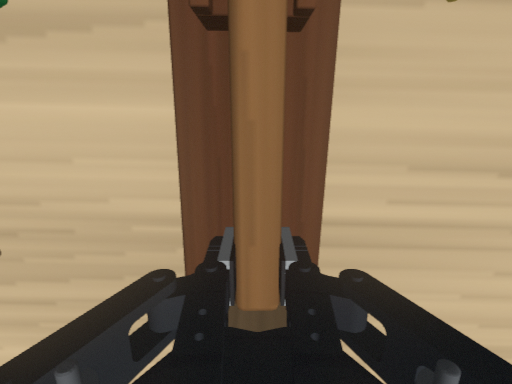

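The handle sits between the cheeks at (232–287, 0–20). I'll lower the last millimetre and let go.

```bash
python3 -m handwheel '[0,0.001,0,0,0,0,0, 0,0.002,0,0,0,0,0, 0,0.002,0,0,0,0,0]';python3 -m handwheel '[0.3,0,0,0,0,0,0, 0.6,0,0,0,0,0,0, 1,0,0,0,0,0,0, 1,0,0,0,0,0,0, 1,0,0,0,0,0,0, 1,0,0,0,0,0,0]';python3 w.py w7
```

```text
t: 7.68
tool_pos: [0.5262, 0.2703, 0.0338]
tool_rot: [-0.018, 1.57, 0.019]
contact_force: [-2.4, -0.3, 3.2]
opening: 0.02
t: 8.18
tool_pos: [0.5258, 0.27, 0.0328]
tool_rot: [-0.018, 1.571, 0.018]
contact_force: [-0.6, -1.1, 0.6]
opening: 0.0838
```

View pics/w7.png

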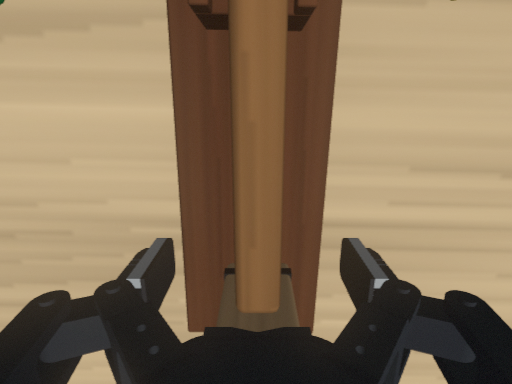

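Released cleanly; the mallet stayed on its rest. Rising and moving over the frame for a closer look at the knob.

```bash
python3 -m handwheel '[1,-0.04,0,0,0,0,0, 1,-0.08,0,0,0,0,0, 1,-0.12,0,0,0,0,0, 1,-0.16,-0.0,0.0,0,0,0, 1,-0.19,-0.04,0,-3,0,0, 1,-0.19,-0.08,0,-6,0,0, 1,-0.19,-0.12,0,-9,0,0, 1,-0.19,-0.16,0,-12,0,0, 1,-0.19,-0.20,0,-12,0,0, 1,-0.19,-0.24,0,-12,0,0, 1,-0.19,-0.28,0,-12,0,0, 1,-0.19,-0.32,0,-12,0,0]';python3 -m handwheel '[1,0,-0.01,0,0,0,0, 1,0,-0.01,0,0,0,0]'
python3 w.py w8
```

```text
t: 9.23
tool_pos: [0.5329, -0.0517, 0.223]
tool_rot: [-0.183, 1.562, 0.183]
contact_force: [0.7, 0.4, 0.4]
opening: 0.0856
t: 9.4
tool_pos: [0.5357, -0.0622, 0.2228]
tool_rot: [-0.179, 1.563, 0.179]
contact_force: [-0.3, 0.8, 0.4]
opening: 0.0856
```

View pics/w8.png

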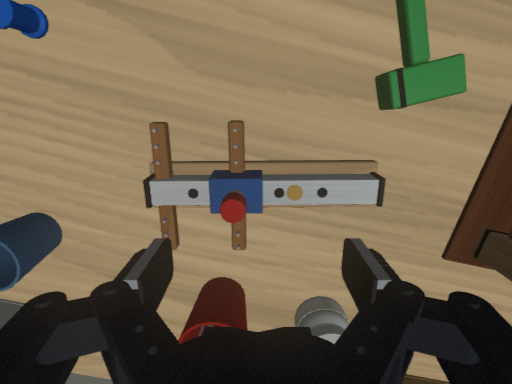

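The wrist view is square to the frame: knob top at (233,210), holes at (193,193), (279,193) and (322,192), and the flush peg at (294,192). The tin (215,310) and jar (320,315) stand apart from them.

Run:
```python
from h import *
z=np.load('w8.npz');W=cam('wrist',z);T=cam('top');S=cam('scene');im,D=z['im'],z['d']
h=cv2.cvtColor(im,cv2.COLOR_BGR2HSV)
b=im[:,:,:]
m=(cv2.inRange(h,(0,170,120),(5,255,255))|cv2.inRange(h,(174,170,120),(180,255,255)))
m[:190]=0;m[225:]=0;m[:,:210]=0;m[:,260:]=0
n,l,st,c=cv2.connectedComponentsWithStats(m);print(st[1:],c[1:])
kn=(233,208.5)
print('knob dep',dep(W,233,206,D[206,233]),plane(W,*c[1],.104))
g=cv2.cvtColor(im,cv2.COLOR_BGR2GRAY);m=(g<60).astype(np.uint8);m[:180]=0;m[205:]=0;m[:,:165]=0;m[:,360:]=0
n,l,st,cc=cv2.connectedComponentsWithStats(m)
for i in range(1,n): print('hole',st[i],plane(W,*cc[i],.045).round(4))
m=cv2.inRange(h,(10,120,80),(25,255,255));m[:183]=0;m[201:]=0;m[:,:284]=0;m[:,306:]=0
n,l,st,cc=cv2.connectedComponentsWithStats(m)
for i in range(1,n): print('peg',st[i],cc[i],plane(W,*cc[i],.0455).round(4),dep(W,*cc[i],D[int(cc[i][1]),int(cc[i][0])]))
m=cv2.inRange(h,(105,120,40),(125,255,255));m[:165]=0;m[216:]=0;m[:,:200]=0;m[:,275:]=0
n,l,st,cc=cv2.connectedComponentsWithStats(m);print('blue',st[1:])
print('two',two(W,c[1],T,(283.8,188.3)),two(W,c[1],S,(225.6,181.8)))
cv2.imwrite('pics/w8c.png',cv2.resize(im[165:225,180:345],None,fx=4.8,fy=4.8,interpolation=cv2.INTER_CUBIC))
```

```text
[[221 200  24  23 444]] [[232.53828829 210.80630631]]
knob dep [ 0.56321623 -0.07897886  0.10288426] [ 0.56774281 -0.07840549  0.104     ]
hole [189 189   9   9  62] [ 0.5801 -0.128   0.045 ]
hole [275 188   9   9  63] [ 0.5568 -0.0307  0.045 ]
hole [318 188   9   9  64] [0.545 0.018 0.045]
hole [221 192  25  13 179] [ 0.5747 -0.0806  0.045 ]
peg [287 185  15  15 170] [294.13529412 192.22352941] [ 0.5523 -0.0134  0.0455] [ 0.5520651  -0.01358031  0.04640834]
blue [[ 209  178   53   35 1203]]
two (array([ 0.56807231, -0.07870122,  0.10347493]), np.float64(0.0006319632248601979)) (array([ 0.56823798, -0.07709903,  0.1004753 ]), np.float64(0.0031152636694664042))
```

View pics/w8c.png

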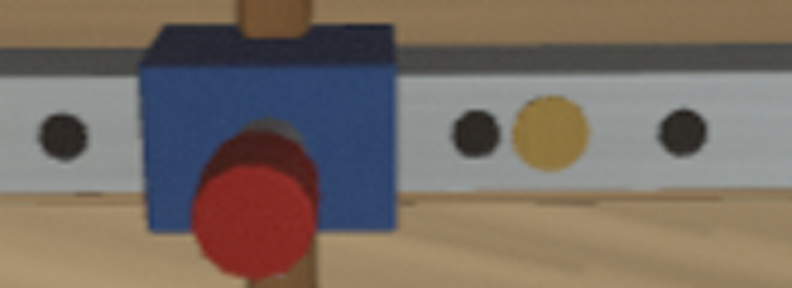

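Knob top is at (0.568, -0.079, 0.1035) and the holes run along yaw 13.5°, spaced 50 mm. The heights match the text, and the peg top at 0.046 is flush. Now down onto the knob.

Run:
```python
from h import *
go([.568,-.079,.120],13.5)
```

```text
t 9.45 pos [ 0.5356 -0.0604  0.2228] F [-0.1  1.4  0.4] open 0.0851
shift [ 0.1027 -0.0256  0.0273] turn [-0.31  0.   -0.03] rows 2.6
```

```bash
python3 -m handwheel '[1,0.04,-0.0256,0.027,-0.3,0,0, 1,0.07,-0.0256,0.027,-0.3,0,0, 1,0.103,-0.0256,0.027,-0.3,0,0, 1,0.103,-0.0256,0.027,-0.3,0,0, 1,0.103,-0.0256,0.027,-0.3,0,0]'
python3 - <<'E'
from h import *
go([.568,-.079,.074],13.5)
E
python3 w.py w9
```

```text
t: 9.87
tool_pos: [0.5661, -0.0762, 0.1177]
tool_rot: [-0.187, 1.568, 0.191]
contact_force: [0.0, -0.6, 1.4]
opening: 0.0856
t 9.87 pos [ 0.5661 -0.0762  0.1177] F [ 0.  -0.6  1.4] open 0.0856
shift [ 0.0436 -0.0033  0.0014] turn [ 0.25 -0.27 -0.17] rows 1.1
```

View pics/w9.png

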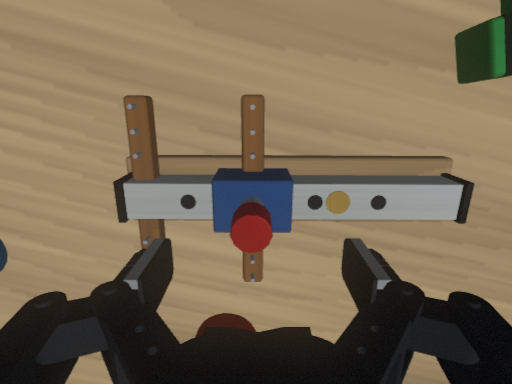

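The knob top is at (251,232), slightly left of the jaw midpoint (257), which agrees with the 3 mm shift still to go. Descending.

```bash
python3 - <<'E'
from h import *
z=np.load('w9.npz');W=cam('wrist',z);z8=np.load('w8.npz');W8=cam('wrist',z8)
print(plane(W,251.5,232.5,.104),two(W,(251.5,232.5),W8,(232.5,210.9)))
E
python3 -m handwheel '[1,0.02,-0.003,0.0015,0,0,0, 1,0.036,-0.003,0.0015,0,0,0, 1,0.044,-0.003,0.0015,0,0,0, 1,0.044,-0.003,0.0015,0,0,0]'
python3 - <<'E'
from h import *
go([.568,-.079,.074],13.5)
E
```

```text
[ 0.56700217 -0.07867634  0.104     ] (array([ 0.56983115, -0.07827532,  0.09843401]), np.float64(0.0005411653303449308))
t: 10.25
tool_pos: [0.57, -0.0802, 0.0764]
tool_rot: [-0.188, 1.562, 0.188]
contact_force: [-0.1, -0.3, -0.9]
opening: 0.0855
t 10.25 pos [ 0.57   -0.0802  0.0764] F [-0.1 -0.3 -0.9] open 0.0855
shift [ 0.0024  0.0016 -0.0017] turn [0.19 0.01 0.  ] rows 0.1
```

```bash
python3 -m handwheel '[0.4,0.001,0.001,-0.001,0,0,0, 0.4,0.001,0.001,-0.001,0,0,0, 0.3,0.001,0.001,-0.001,0,0,0, 0,0.001,0.001,-0.001,0,0,0, 0,0.001,0.001,-0.001,0,0,0, 0,0.001,0.001,-0.001,0,0,0]' 50; python3 -m handwheel '[0,0,0,0,0,0,0,0,0,0,0,0,0,0]'; python3 w.py w10
```

```text
t: 10.75
tool_pos: [0.5693, -0.0802, 0.0759]
tool_rot: [-0.187, 1.562, 0.187]
contact_force: [-1.4, 0.1, 3.5]
opening: 0.0246
t: 10.92
tool_pos: [0.5693, -0.0802, 0.0759]
tool_rot: [-0.187, 1.562, 0.187]
contact_force: [-0.4, 0.8, 5.1]
opening: 0.0249
```

View pics/w10.png

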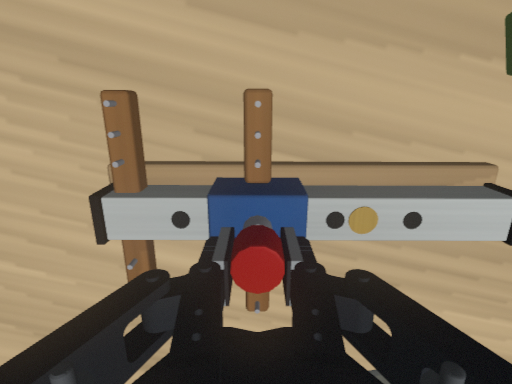

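The knob is gripped centrally, between the pads at (232–285,260). Next I lift it 15 mm, with the home reference at TCP z = 0.0759.

```bash
python3 -m handwheel '[0,-0.005,0,0,0,0,0,0,-0.010,0,0,0,0,0,0,-0.014,0,0,0,0,0,0,-0.014,0,0,0,0,0,0,-0.014,0,0,0,0,0]'; python3 w.py w11
python3 - <<'E'
from h import *
o=ctrl.get_obs();print(o['tool_pos'],o['contact_force']);p=o['tool_pos']
go([o['tool_pos'][0]-.05*np.sin(np.radians(13.5)),p[1]+.05*np.cos(np.radians(13.5)),p[2]],13.5)
z=np.load('w11.npz');W=cam('wrist',z);D=z['d'];z0=np.load('w10.npz');W0=cam('wrist',z0);D0=z0['d']
for (u,v) in((258,262),(256,255)): print(dep(W,u,v,D[v,u]),dep(W0,u,v,D0[v,u]))
E
```

```text
t: 11.38
tool_pos: [0.5689, -0.0801, 0.0883]
tool_rot: [-0.187, 1.562, 0.187]
contact_force: [5.6, -1.0, -7.0]
opening: 0.0248
[ 0.56887832 -0.08007019  0.08820381] [ 5.37789335 -0.6281473  -6.58656851]
t 11.43 pos [ 0.5689 -0.0801  0.0882] F [ 5.4 -0.6 -6.6] open 0.0243
shift [-0.      0.05    0.0001] turn [0.14 0.05 0.02] rows 1.2
[ 0.56355292 -0.08034801  0.11659076] [ 0.5639381  -0.08044231  0.10419253]
[ 0.56025405 -0.08206766  0.11674261] [ 0.56077143 -0.08213042  0.10410945]
```

View pics/w11.png

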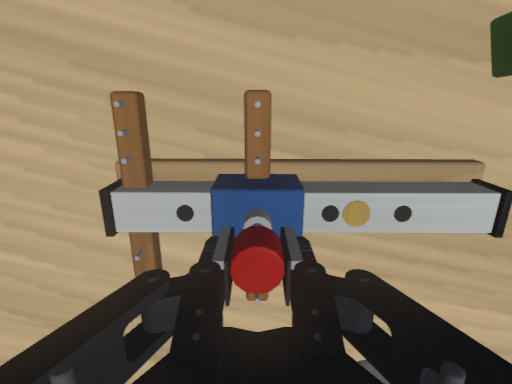

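Knob top rose from 0.104 to 0.1166, so the pin is clear with a 12.4 mm lift. Adding 2 mm more, then sliding 50 mm.

```bash
python3 -m handwheel '[0,-0.002,0,0.001,0,0,0,0,-0.002,0.005,0.001,0,0,0,0,-0.002,0.013,0.001,0,0,0,0,-0.002,0.021,0.001,0,0,0,0,-0.002,0.029,0.001,0,0,0,0,-0.002,0.037,0.001,0,0,0,0,-0.002,0.044,0.001,0,0,0,0,-0.002,0.049,0.001,0,0,0,0,-0.002,0.050,0.001,0,0,0,0,-0.002,0.050,0.001,0,0,0,0,-0.002,0.050,0.001,0,0,0]'; python3 w.py w12
python3 - <<'E'
from h import *
o=ctrl.get_obs();p=o['tool_pos'];print(p,o['contact_force'])
d=p-np.array([.5693,-.0802,.0759]);a=np.radians(13.5);print('along',-d[0]*np.sin(a)+d[1]*np.cos(a),'across',d[0]*np.cos(a)+d[1]*np.sin(a))
E
```

```text
t: 12.35
tool_pos: [0.5572, -0.0304, 0.0903]
tool_rot: [-0.186, 1.564, 0.189]
contact_force: [1.0, 1.9, -7.6]
opening: 0.0245
[ 0.55726658 -0.03058449  0.09035867] [-0.39416598  2.97768093 -7.02968115]
along 0.05105377361257197 across -0.00011842205283293418
```

View pics/w12.png

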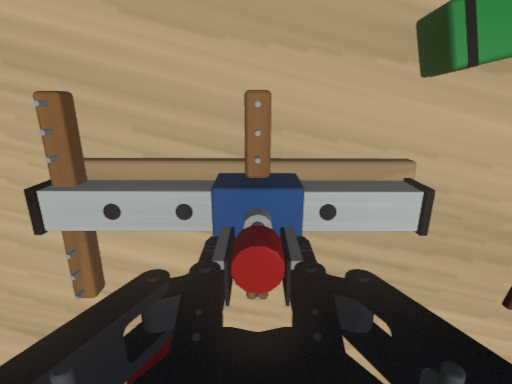

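The section now lies between the holes at (184,212) and (328,212), whose midpoint is column 256, with the section centre at 257.5. That's about 0.5–1 mm beyond centre, and the peg is covered by the sleeve. Easing back 0.7 mm and lowering.

```bash
python3 -m handwheel '[0,0,-0.0007,0,0,0,0,0,0.004,-0.0007,0,0,0,0,0,0.008,-0.0007,0,0,0,0,0,0.012,-0.0007,0,0,0,0,0,0.014,-0.0007,0,0,0,0,0,0.014,-0.0007,0,0,0,0]'; python3 w.py w13
python3 - <<'E'
from h import *
o=ctrl.get_obs();p=o['tool_pos'];print(p,o['contact_force'])
d=p-np.array([.5693,-.0802,.0759]);a=np.radians(13.5);print('along',-d[0]*np.sin(a)+d[1]*np.cos(a),'across',d[0]*np.cos(a)+d[1]*np.sin(a))
z=np.load('w13.npz');W=cam('wrist',z);D=z['d']
for (u,v) in((258,262),(256,255)): print(dep(W,u,v,D[v,u]))
E
```

```text
t: 12.9
tool_pos: [0.5578, -0.032, 0.0764]
tool_rot: [-0.187, 1.564, 0.187]
contact_force: [-2.5, 1.8, -3.7]
opening: 0.0248
[ 0.5577762  -0.0319662   0.07662919] [-2.56648791  0.80844836 -5.09271031]
along 0.04959127252531084 across 5.4556862326410674e-05
[ 0.55238223 -0.0322677   0.10485849]
[ 0.54940916 -0.03390828  0.10444047]
```

View pics/w13.png

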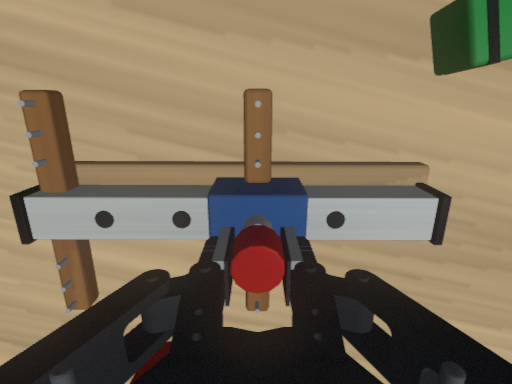

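The pin dropped in: TCP z is 0.0765, with home at 0.0759. The force of -4 to -5 N shows I'm still holding it up slightly, so I'll push down a bit more.

```bash
python3 -m handwheel '[0,0.001,0,0,0,0,0,0,0.0015,0,0,0,0,0,0,0.0015,0,0,0,0,0,0,0.0015,0,0,0,0,0]'; python3 w.py w14
python3 - <<'E'
from h import *
o=ctrl.get_obs();p=o['tool_pos'];print(p,o['contact_force'])
z=np.load('w14.npz');W=cam('wrist',z);D=z['d']
for (u,v) in((258,262),(256,255)): print(dep(W,u,v,D[v,u]))
E
```

```text
t: 13.28
tool_pos: [0.5579, -0.0322, 0.0759]
tool_rot: [-0.187, 1.563, 0.187]
contact_force: [-5.8, 0.8, -1.6]
opening: 0.0244
[ 0.55794318 -0.03217168  0.07595873] [-4.90419175  1.18776464 -0.97191952]
[ 0.5532351  -0.03225004  0.10321711]
[ 0.54965805 -0.03404409  0.10382422]
```

```bash
python3 -m handwheel '[0,0.001,0,-0.0005,0,0,0,0,0.0015,0,-0.001,0,0,0,0,0.0015,0,-0.001,0,0,0,0,0.0015,0,-0.001,0,0,0]'; python3 w.py w15
python3 - <<'E'
from h import *
o=ctrl.get_obs();p=o['tool_pos'];print(p,o['contact_force'],o['t'])
d=p-np.array([.5693,-.0802,.0759]);a=np.radians(13.5);print('along',-d[0]*np.sin(a)+d[1]*np.cos(a))
z=np.load('w15.npz');W=cam('wrist',z);D=z['d']
for (u,v) in((258,262),(256,255)): print(dep(W,u,v,D[v,u]))
for n in('top','scene'):
    im,d=ctrl.get_image(n);cv2.imwrite(f'pics/{n}9.png',im)
E
```

```text
t: 13.67
tool_pos: [0.5581, -0.0326, 0.0759]
tool_rot: [-0.188, 1.561, 0.186]
contact_force: [-5.5, 1.6, 2.7]
opening: 0.0245
[ 0.55808361 -0.03261578  0.07589613] [-4.99502111 -0.09440725  2.95576914] 13.7167
along 0.04888787570144714
[ 0.55285292 -0.03278088  0.1039725 ]
[ 0.54929813 -0.0345626   0.10456871]
```

View pics/scene9.png

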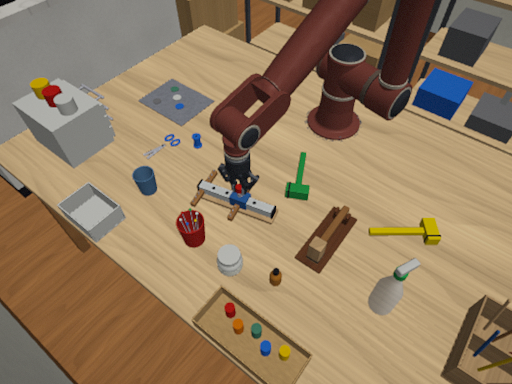

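View pics/w15.png

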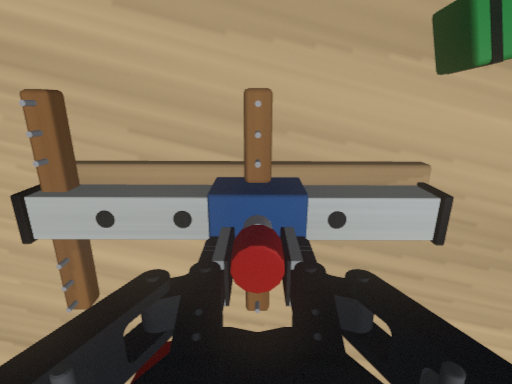

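Pressing further didn't change the height: TCP z is 0.0759 and the knob top 0.104, the same as pin home, with +3 N from the seat. The scene shows the mallet on its rest at (330,237) and the other things in place. Handing in.

```bash
python3 -c "
from station import ctrl
print(ctrl.finish_job())"
```

```text
the job is handed in; nothing more can be done
None
```

The job is handed in at about 13.8 s of the 48 s allowed. I knocked the orange peg down with the wooden mallet and put the mallet back on its rest. Then I pulled the red plunger, slid the section one hole towards the peg, let the pin drop home and kept gripping the knob.

**What the last checks showed:**
- **Peg:** its top measured 0.046 m against the rail's 0.045 m, so it is flush within the measuring error.
- **Section:** tool readings put the travel at 49–50 mm after the pin dropped, and the section stands midway between the neighbouring holes.
- **Pin:** the tool is back at its starting height of 0.0759 m, and the knob top at 0.104 m. Pressing harder raised the seat force to 3 N without moving it.
- **Other things:** in the last scene picture the mallet lies on its rest and the other things look unmoved. I judged that by eye.

**Disagreements:**
- The fixed cameras differed from each other by up to about 8 mm, so I relied on the wrist camera for the positions.
- A sideways load of about 5 N stayed on the grip at the end; my small correction did not remove it.

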